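# Roll a tube blank up to its stop and chock it

### The arm

A 6-joint arm with a two-finger parallel gripper is mounted at the origin on the work surface. World frame = base frame: x ahead of the robot, y to its left, z up, the work surface at z = 0. Lengths are in m, angles in rad, forces in N, time in s.
With the tool pointing down it reaches from about 0.275 to 0.775 m from the base axis. Payload 14.6 kg.
Tool frame: the origin (TCP) lies midway between the tips of the shut fingers; the grasp point (between the pads) lies ctrl.grip_point_offset behind it (ctrl.grip_point_offset is the distance from the TCP to the grasp point, in m); z points along the fingers, y is the line along which they close (so a half turn about z gives the same grasp; the last joint's range is limited). The gripper opens to 85 mm and grips with 20 to 120 N. Pads are 22 mm wide; open, the fingers measure 114 mm over their backs; the gripper's body (76 mm by 85 mm) begins 54 mm behind the grasp point. The pads swing forward as they close: fully open they stand 13 mm farther back than shut.
Start: joints at [-1.378, 0.263, -0.048, 1.259, 0, 1.415], TCP at [0.179, -0.494, 0.231] pointing down, gripper open.
Joint ranges: [-2.65, 2.65], [-0.89, 1.7], [-1.18, 1.37], [-2.13, 2.11], [-1.35, 1.29], [-3.14, 3.14]. Speed limits (rad/s): [1.89, 1.89, 2.57, 2.79, 3.14, 3.14].

### API

Orientations are given as a 3x3 rotation matrix whose columns are the frame's x, y, z axes.
In Python, from cell import ctrl, read_camera, camera_params gives the robot as it stands. Calls block until the motion is done:
- ctrl.move_to(position, orientation): joint-space move of the TCP to a pose.
- ctrl.movel(position, attitude=None, v=0.15, until_force=None): straight line of the TCP; attitude=None keeps the orientation; v is the mean speed in m/s. With until_force (N) it stops when the force on the tool has changed by that much, and returns True; else False.
- ctrl.move_joints(angles): joint-space move.
- ctrl.move_gripper(opening): opening from 0.0 (shut) to 1.0 (fully open); the grip force is fixed at half the most; returns when the fingers have stopped.
- ctrl.hold(seconds).
- ctrl.ik(position, orientation): joint angles nearest the present ones, or None.
- ctrl.get_state(): the state.
- read_camera(name): name is "side" or "top"; returns the picture (480x640x3 uint8, red, green, blue); there is no depth.
- camera_params(name): a dict with "fx", "fy", "cx", "cy" (pixels), "k1" (the pictures are not rectified: a ray, as slopes to the right and down, at radius r is drawn at 1 + k1 r^2 times it, then the intrinsics apply), "R" (3x3) and "t" (3): a world point X has camera coordinates R X + t. Camera axes: x right, y down, z forward; pixel columns grow to the right and rows downward; lengths in m; the calibration is good to about 2 mm. A picture is of the moment at which its call begins. camera_params takes no time and is no camera call.
A pose or a line that the arm cannot do raises ctrl.IKError and nothing moves.
- ctrl.finish_job(): hands the job in; it is judged then, once.
The state is a dict: "clock": time; "joint_pos": joint angles; "dq": joint speeds; "joint_torque": joint torques, N m; "tool_pos": TCP position; "eef_rot": TCP orientation; "contact_force": force on the tool from outside, world axes, zero at the start; "torque": the same for the moment, N m; "width": opening from 0.0 (shut) to 1.0 (fully open); "gripper_force": force on a finger pad.
Only numpy, scipy, OpenCV 4.12 (cv2) and the standard library are available. Lean on these libraries where they do the work, as an engineer would, in place of code of your own. Each camera call takes 0.05 s, during which the arm holds its last target. There are 200 camera calls.

### The job

With the fingertips on top of the aluminium tube, roll it across the counter to the robot's right, towards the drill press, and stop it snug against the aluminium block on that side, without shoving that block along. Then push the other aluminium block up behind the tube until it too is snug and square against it, so that the tube lies chocked between the two. Roll and push only: pick nothing up, do not push the tube from beside, leave everything else where it stands, and let go at the end.

Things in the scene. Friction and masses are not known exactly. Their poses are not given: they have to be found in the camera images.
- tube: thick-walled aluminium tube (hollow bar blank), 60 mm outside diameter, 140 mm long, about 0.8 kg, lying on the counter and free to roll; rolling drag soon stops it and it stays where it is left. Origin on its axis half-way along, 30 mm above the counter; its x axis runs along the tube and its z axis points to the blue layout line drawn along its outside, which is on top at the start and turns as it rolls
- stop_block: bare aluminium block, 100 mm long (its x), 45 mm wide (its y), 35 mm high, about 0.42 kg, loose: the one nearest to the drill press, which stands at the -y end of the counter (the robot's right; a large grey machine, at the edge of or outside some camera views). Origin at the centre of its underside; its long face on its +y side looks at the tube, which starts roughly parallel to it with 70 to 120 mm of clear counter between them
- chock_block: a second aluminium block of the same size (100 x 45 x 35 mm, same axes, origin at the centre of its underside), loose, lying on the far side of the tube from the press; its long face on its -y side looks at the tube, turned out of parallel by up to 10 degrees and up to 40 mm off the middle of the tube, lengthwise
- chuck_adapter: bystander: steel keyless chuck with arbor, standing, 43 mm diameter, 111 mm tall; origin at the centre of its underside
- stop_collar: bystander: yellow depth-stop collar, 44 mm diameter, 18 mm high; origin at the centre of its underside
- laser_cap: bystander: grey plastic laser-guide cap, 62 x 46 x 34 mm; origin at the centre of its underside
- try_square: bystander: steel try square lying flat, about 140 x 85 x 14 mm; origin at its underside near the middle
- paste_tin: bystander: green tin with a steel lid, 75 mm diameter, 32 mm high; origin at the centre of its underside
- centre_punch: bystander: steel centre punch lying flat, 110 mm long (its x), 10 mm thick; origin at its underside, half-way along
Not all that is in view belongs to the job. What is shaped like the chock_block but blue is not meant.

How it is judged:
By the outcome, as a careful person would: the job done as asked, in the order asked, and still so for the second after the job is handed in, with the robot touching nothing.
It also fails if it takes over 72 s, if anything falls off the work surface, if the arm or the gripper's body presses on something with over 40 N, if the wrist force passes 120 N, or if a joint passes its speed limit or range.

## Working session

There is one attempt and no reset: what is moved stays moved. The work goes in short steps, each a Python script; the robot and the scene stay as the last script left them, time stands still between calls to the robot, and variables do not carry over. Pictures are saved under pics/ and viewed, at most 10 in all, crops included, and the job is handed in when it is done.

```bash
mkdir -p pics; python3 - <<'E'
from cell import ctrl, read_camera, camera_params
import cv2
for n in("top","side"):
    cv2.imwrite(f"pics/{n}0.png",read_camera(n)[:,:,::-1])
    p=camera_params(n);print(n,p)
s=ctrl.get_state();print(s["clock"],s["tool_pos"],s["eef_rot"],ctrl.grip_point_offset)
E
```

```text
top {'fx': 515.4912015370088, 'fy': 515.4912015370088, 'cx': 308.6438331835714, 'cy': 244.19033878619254, 'k1': -0.0713939372124524, 'R': array([[ 0.02014717, -0.99970692, -0.01342258],
       [-0.9957433 , -0.01885595, -0.09022045],
       [ 0.08994091,  0.01518313, -0.99583136]]), 't': array([0.02684489, 0.58059317, 1.03158373])}
side {'fx': 493.1623868567383, 'fy': 493.1623868567383, 'cx': 326.5767558989598, 'cy': 239.0838457296669, 'k1': -0.006479474389633253, 'R': array([[-0.84344332, -0.53715689,  0.00811421],
       [-0.35097017,  0.53953218, -0.7653267 ],
       [ 0.40672264, -0.64835754, -0.64359086]]), 't': array([0.4851139 , 0.21760627, 0.80847208])}
0.1 [ 0.17888178 -0.49332525  0.23086818] [[ 9.40132292e-01  3.40809692e-01 -1.63254403e-04]
 [ 3.40809688e-01 -9.40131823e-01  9.55311417e-04]
 [ 1.72098730e-04 -9.53757795e-04 -9.99999530e-01]] 0.0187
```

View pics/top0.png

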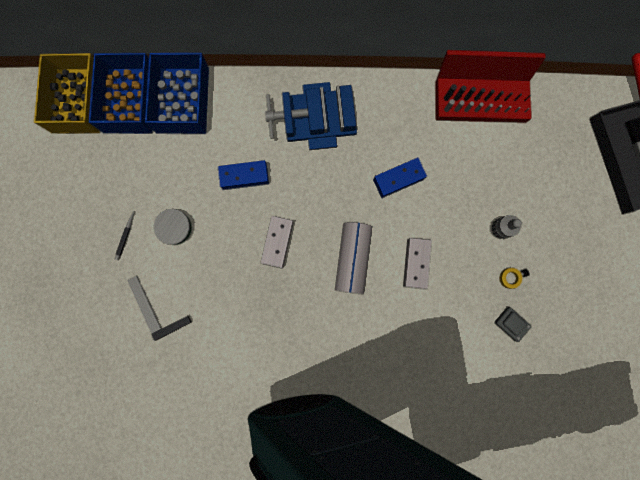

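View pics/side0.png

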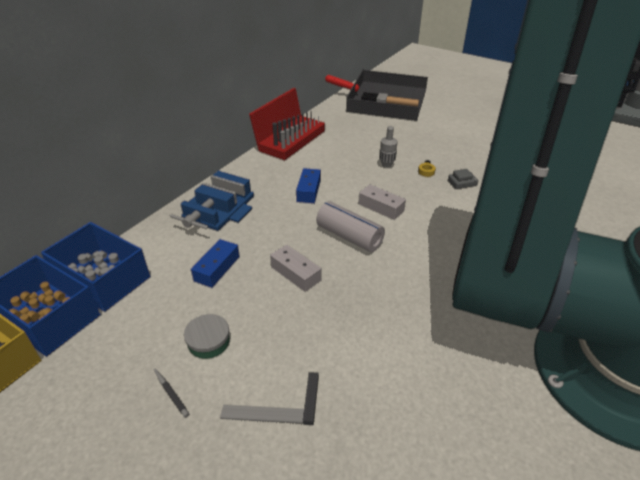

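The top view shows the tube at (354,257) with its blue line. Bare blocks are at (418,263), on the press side (-y, image right), and at (278,242). Things that could be mistaken for them: the blue blocks at (244,174) and (400,177), the blue vice at (315,110) and the grey cap at (513,323). I choose stop_block = (418,263) and chock_block = (278,242). The side view agrees: tube (350,226), stop (382,201), chock (296,266).

```bash
cat > h.py <<'E'
import numpy as np, cv2
from cell import ctrl, read_camera, camera_params
def ray(n,px):
    p=camera_params(n); px=np.atleast_2d(np.float64(px))
    K=np.array([[p["fx"],0,p["cx"]],[0,p["fy"],p["cy"]],[0,0,1]])
    u=cv2.undistortPoints(px[:,None],K,np.array([p["k1"],0,0,0]))[:,0]
    R=p["R"]; return -R.T@p["t"], np.c_[u,np.ones(len(u))]@R
def cast(n,px,z):
    c,d=ray(n,px); return c+d*((z-c[2])/d[:,2])[:,None]
def proj(n,X):
    p=camera_params(n); K=np.array([[p["fx"],0,p["cx"]],[0,p["fy"],p["cy"]],[0,0,1]])
    return cv2.projectPoints(np.float64(X).reshape(-1,1,3),cv2.Rodrigues(p["R"])[0],p["t"],K,np.array([p["k1"],0,0,0]))[0][:,0]
E
python3 - <<'E'
from h import *
im=read_camera("top")
for q in [(278,242),(418,255),(345,257),(354,257),(365,257),(320,300),(268,242),(400,262)]: print(q,im[q[1],q[0]])
c=im[200:310,240:450]
cv2.imwrite("pics/crop0.png",cv2.resize(c[:,:,::-1],None,fx=3.8,fy=3.8,interpolation=cv2.INTER_NEAREST))
i=im.astype(int); 
m=((i[:,:,0]-i[:,:,2]<20)&(i.sum(2)>240)).astype(np.uint8)
m=cv2.morphologyEx(m,cv2.MORPH_CLOSE,np.ones((5,5)));m=cv2.morphologyEx(m,cv2.MORPH_OPEN,np.ones((3,3)))
for k in cv2.findContours(m,cv2.RETR_EXTERNAL,cv2.CHAIN_APPROX_NONE)[0]:
    if cv2.contourArea(k)<300: continue
    r=cv2.minAreaRect(k); print(np.round(r[0],1),np.round(r[1],1),round(r[2],1),cv2.contourArea(k))
    if 240<r[0][0]<450 and 200<r[0][1]<310:
        for z in(.035,.03): 
            P=cast("top",k[:,0],z)[:,:2].astype(np.float32); w=cv2.minAreaRect(P*1000); print("  world",z,np.round(w[0],1),np.round(w[1],1),round(w[2],1))
b=(i[:,:,2]-i[:,:,0]>40); b[:, :335]=0;b[:,375:]=0;b[:215]=0;b[298:]=0
y,x=np.nonzero(b);P=cast("top",np.c_[x,y],.06);print(len(x)); print("line",cv2.fitLine(P[:,:2].astype(np.float32),cv2.DIST_L2,0,.01,.01).ravel(),P.min(0),P.max(0))
E
```

```text
(278, 242) [153 142 140]
(418, 255) [148 140 136]
(345, 257) [120 115 111]
(354, 257) [35 57 94]
(365, 257) [94 90 86]
(320, 300) [155 152 137]
(268, 242) [150 143 140]
(400, 262) [159 158 141]
[319.5 272.5] [413. 639.] 90.0 227647.0
  world 0.035 [520.2  31.7] [ 875.9 1387.2] 0.0
  world 0.03 [520.4  31.7] [ 880.1 1393.8] 0.0
110
line [ 0.993496   -0.11386693  0.5516078  -0.05303511] [ 0.4858593  -0.06188728  0.06      ] [ 0.62123187 -0.0454697   0.06      ]
```

View pics/crop0.png

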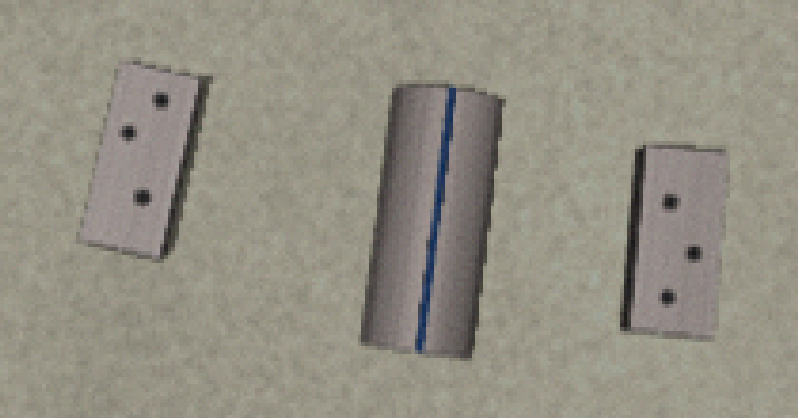

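The crop confirms the choice: two bare blocks with holes, one on each side of the tube with the blue line. I'll refine the mask using green excess.

```bash
cat >> h.py <<'E'
def avg(n,k=4): return np.mean([read_camera(n) for _ in range(k)],0)
def blobs(im,bright,roi):
    g=cv2.GaussianBlur(im.astype(np.float32),(0,0),.7); s=g.sum(2)
    m=((2*g[:,:,1]-g[:,:,0]-g[:,:,2]<2)&(s>bright)).astype(np.uint8)
    x0,y0,x1,y1=roi; k=np.zeros_like(m); k[y0:y1,x0:x1]=m[y0:y1,x0:x1]
    k=cv2.morphologyEx(k,cv2.MORPH_OPEN,np.ones((3,3)))
    return [c[:,0] for c in cv2.findContours(k,cv2.RETR_EXTERNAL,cv2.CHAIN_APPROX_NONE)[0] if cv2.contourArea(c)>300]
def rect(c,z):
    w=cv2.minAreaRect((cast("top",c,z)[:,:2]*1000).astype(np.float32)); a=w[2]; 
    a=a if w[1][0]>w[1][1] else a-90
    return np.round(w[0],1),np.round(w[1],1),round((a+90)%180-90,1)
E
python3 - <<'E'
from h import *
im=avg("top")
for br,z in((370,.035),(150,.035)):
  for c in blobs(im,br,(240,200,450,310)): print(br,rect(c,z),c.mean(0).round())
print(ctrl.get_state()["clock"])
E
```

```text
370 (array([ 545.5, -185.7]), array([43.2, 97. ]), -4.6) [419. 263.]
370 (array([584.1, 104.7]), array([43.5, 99.2]), -11.3) [276. 241.]
150 (array([ 545.8, -183.2]), array([ 48. , 100.1]), -4.8) [417. 263.]
150 (array([555.4, -53.3]), array([ 58.5, 144. ]), -6.4) [353. 258.]
150 (array([583.6, 102.9]), array([ 47. , 100.3]), -11.3) [277. 241.]
0.35
```

```bash
cat >> h.py <<'E'
def att(deg,sgn=1):
    c,s=np.cos(np.radians(deg))*sgn,np.sin(np.radians(deg))*sgn
    return np.array([[-s,c,0],[c,s,0],[0,0,-1.]])
def n(deg): # horizontal direction square to a tube/block at yaw deg, towards the press
    return np.array([np.sin(np.radians(deg)),-np.cos(np.radians(deg)),0])
def show(t=""):
    s=ctrl.get_state(); print(t,round(s["clock"],2),np.round(s["tool_pos"],4),"F",np.round(s["contact_force"],1),"w",round(float(s["width"]),2))
    return s
def stroke(xy,yaw0,yaw1,d,sgn,press=6,back=.009,v=.06):
    """one roll: tube axis middle at xy; tips start `back` behind the top; tube goes d on"""
    p=np.r_[xy,.062]-n(yaw0)*back
    ctrl.movel(p,att(yaw0,sgn),v=.12)
    hit=ctrl.movel(p-[0,0,.022],v=.02,until_force=press)
    s=show(f"down {hit}"); z=s["tool_pos"][2]
    q=np.r_[xy,z]+n(yaw1)*(2*d-back)
    ctrl.movel(q,att(yaw1,sgn),v=v); show("rolled")
    ctrl.movel(q+[0,0,.02],v=.1)
    return np.array(xy)+n(yaw1)[:2]*d
E
python3 - <<'E'
from h import *
xy=np.array([.5525,-.053]); y=-6.5
p=np.r_[xy,.13]-n(y)*.009
for s in(1,-1): print(s,ctrl.ik(p,att(y,s)))
cur=ctrl.get_state()["joint_pos"]
c=[(abs(ctrl.ik(p,att(y,s))-cur).max(),s) for s in(1,-1) if ctrl.ik(p,att(y,s)) is not None]; s=min(c)[1]; print(c,s)
ctrl.move_to(p,att(y,s)); show("above")
print(stroke(xy,y,y+.5,.018,s))
cv2.imwrite("pics/side1.png",read_camera("side")[100:340,200:520,::-1].repeat(2,0).repeat(2,1))
cv2.imwrite("pics/top1.png",read_camera("top")[:,:,::-1])
E
```

```text
1 [-0.22619007  0.36369693 -0.18118265  1.02591675  0.          1.45805266]
-1 [-0.22619007  0.36369693 -0.18118265  1.02591675  0.         -1.68354   ]
[(np.float64(1.1521050300737792), 1), (np.float64(3.0990708874480117), -1)] 1
above 2.48 [ 0.5535 -0.0449  0.1301] F [ 0.   0.  -0.2] w 1.0
down True 3.98 [ 0.5535 -0.044   0.0464] F [-1.5  0.2 10.3] w 1.0
rolled 4.72 [ 0.5496 -0.0801  0.0466] F [-3.2  0.9  8.5] w 1.0
[ 0.55061849 -0.07090139]
```

View pics/side1.png

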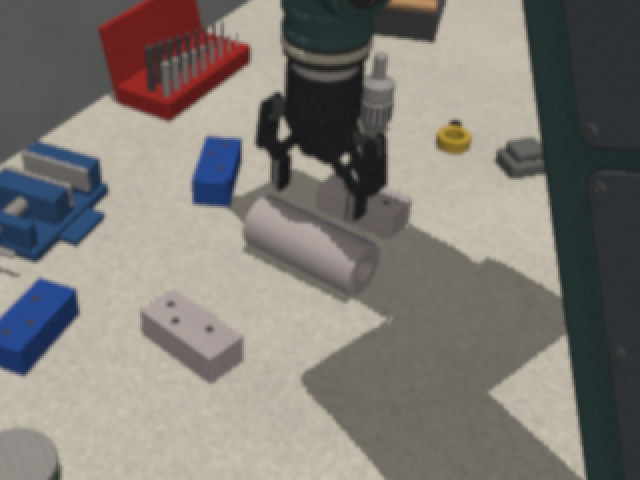

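View pics/top1.png

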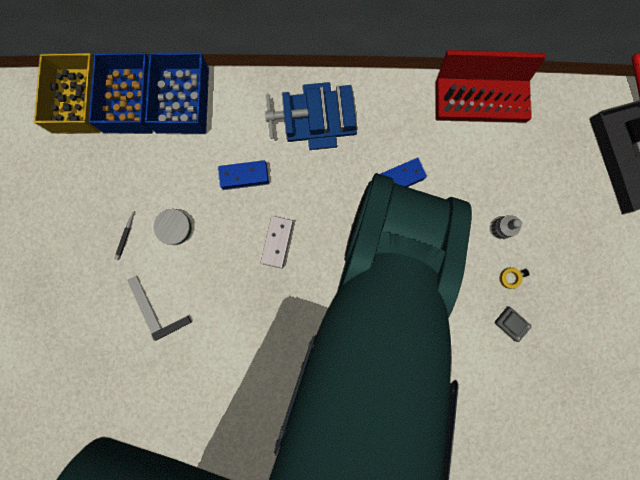

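The side crop shows the tube rolled forward, with its near end ring at crop (364,268), i.e. full (382,234). The tips are raised in front of it. The top view is covered by the arm.

```bash
python3 - <<'E'
from h import *
e=cast("side",(382,234),.03)[0]; print(e, "expect end",[.481,-.0636])
d=e[1]+.0636
xy=np.array([.5506,-.0709]); 
if abs(d)<.008: xy[1]+=d
for k,(a,b) in enumerate(((-6.0,-5.5),(-5.5,-5))): xy=stroke(xy,a,b,.018,1)
print(xy)
ctrl.move_to([.45,.1,.25],att(-5,1)); show()
im=avg("top",2); cv2.imwrite("pics/top2.png",im[:,:,::-1])
for c in blobs(im,150,(240,200,450,310)): print(rect(c,.035),c.mean(0).round())
E
```

```text
[ 0.48127681 -0.06734869  0.03      ] expect end [0.481, -0.0636]
down True 6.22 [ 0.5515 -0.0658  0.0467] F [-1.3 -0.2  9.1] w 1.0
rolled 6.97 [ 0.548  -0.1013  0.0465] F [0.  0.2 1.3] w 1.0
down True 8.39 [ 0.5497 -0.0837  0.0467] F [-1.4  0.9  7.9] w 1.0
rolled 9.14 [ 0.5465 -0.1192  0.0465] F [0.1 0.3 1.2] w 1.0
[ 0.54730597 -0.11049733]
 10.65 [0.4503 0.0994 0.2491] F [-0.7 -0.9 -1. ] w 1.0
(array([ 545.8, -182.9]), array([48.9, 99.7]), -4.7) [417. 263.]
(array([ 549.4, -105.7]), array([ 58.6, 143.2]), -6.4) [379. 261.]
(array([591.1, 101.5]), array([46.5, 85.5]), -11.4) [277. 237.][ WARN:0@7.956] global loadsave.cpp:1063 imwrite_ Unsupported depth image for selected encoder is fallbacked to CV_8U.
```

View pics/top2.png

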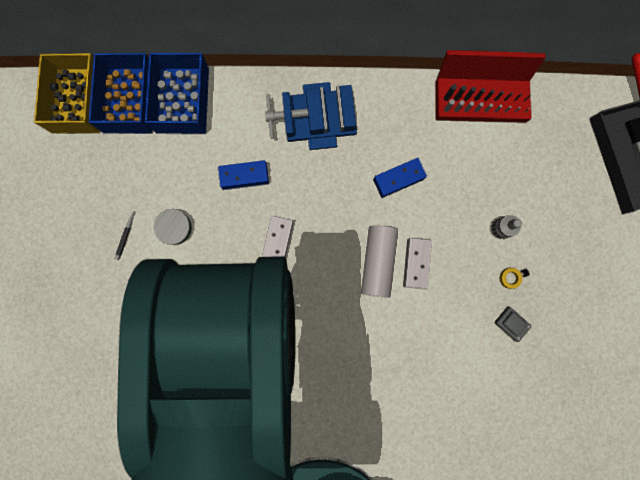

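The tube is now at about (379,261) px, 26–28 mm short of the stop at (417,263), and still turned −6.4° against the block's −4.7°. The chock is partly hidden by the arm, at (278,237). Next stroke: press harder and turn the tube as it rolls.

```bash
cat > look.py <<'E'
from h import *
def look(name=None,park=(.45,.22,.25),yaw=-5):
    ctrl.move_to(list(park),att(yaw,1))
    im=avg("top",3)
    for c in blobs(im,150,(240,200,450,310)): print(rect(c,.035),c.mean(0).round())
    if name: cv2.imwrite(name,im[190:320,290:450,::-1].astype(np.uint8).repeat(4,0).repeat(4,1))
    print(ctrl.get_state()["clock"])
    return im
E
python3 - <<'E'
from look import *
xy=np.array([.549,-.106]); p=np.r_[xy,.08]
ctrl.move_to(p,att(-6.4,1))
print(stroke(xy,-6.4,-3.4,.014,1,press=15,back=.007))
look()
E
```

```text
down True 12.93 [ 0.5498 -0.0991  0.0465] F [-2.8  0.9 10.9] w 1.0
rolled 13.55 [ 0.5478 -0.1273  0.0467] F [-1.8  0.6  6.8] w 1.0
[ 0.54816971 -0.11997536]
(array([ 545.8, -183.2]), array([48.7, 99.9]), -5.0) [417. 263.]
(array([ 548.3, -120.3]), array([ 58.2, 142.9]), -5.1) [386. 262.]
(array([583.7, 103.3]), array([ 46.9, 100.7]), -11.4) [277. 242.]
15.55
```

```bash
python3 - <<'E'
from look import *
xy=np.array([.5483,-.1203]); b=.010; y0=-5.1;y1=-4.8
p=np.r_[xy,.062]-n(y0)*b
ctrl.move_to(p+[0,0,.02],att(y0,1)); ctrl.movel(p,v=.08)
ctrl.movel(p-[0,0,.022],v=.02,until_force=6); z=show("down")["tool_pos"][2]
q=np.r_[xy,z]+n(y1)*(2*.010-b)
ctrl.movel(q,att(y1,1),v=.05); ctrl.hold(.1); f0=show("rolled")["contact_force"]
for k in range(8):
    q=q+n(y1)*.001; ctrl.movel(q,v=.02); ctrl.hold(.1)
    f=show(k)["contact_force"]
    if (f-f0)@n(y1)<-1.2: break
ctrl.movel(q+[0,0,.03],v=.1)
look("pics/c3.png")
E
```

```text
down 18.15 [ 0.5492 -0.1103  0.0462] F [-1.  -0.5  8.4] w 1.0
rolled 18.8 [ 0.5475 -0.1305  0.0466] F [-4.1  0.1 10.6] w 1.0
0 19.15 [ 0.5474 -0.1315  0.0466] F [-4.2 -0.2 10.9] w 1.0
1 19.5 [ 0.5473 -0.1325  0.0466] F [-2.3  1.1 10.8] w 1.0
2 19.85 [ 0.5472 -0.1334  0.0466] F [-3.3 -0.6 11.6] w 1.0
3 20.2 [ 0.5472 -0.1343  0.0466] F [-3.5  1.  10.9] w 1.0
4 20.55 [ 0.5471 -0.1352  0.0466] F [-2.7  2.3 11.4] w 1.0
(array([ 545.3, -155.5]), array([104.5, 142.4]), -5.1) [402. 263.]
(array([583.6, 103.4]), array([ 47.6, 101. ]), -11.5) [277. 242.]
22.6583
```

View pics/c3.png

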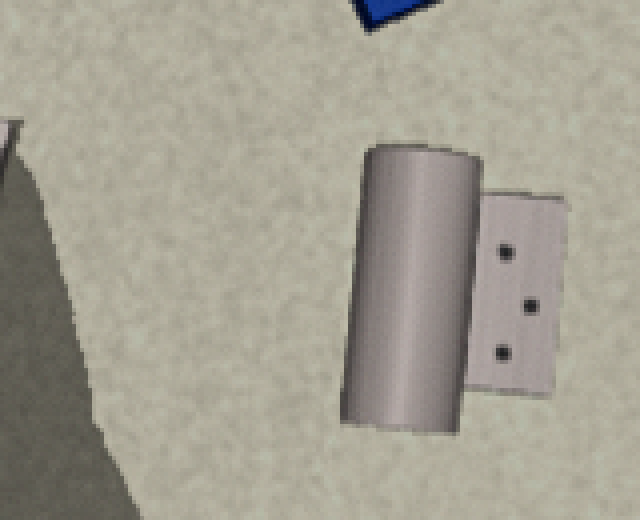

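The crop shows the tube lying along the stop's +y face. The stop's holes are at (416,253), (423,266), (416,278), within 0.3 px of where they started, so the stop has not moved and the tube is snug to about 1 mm. The force rise also points to contact. Now the chock.

```bash
python3 - <<'E'
from look import *
OFF=.0225+.011
def pose(c,yaw,gap): return np.r_[c,.009]-n(yaw)*(OFF+gap)
c0=np.array([.584,.1045]); y0=-11.3; y1=-4.9
c1=np.array([.552,-.0807])-n(y1)[:2]*.008
ctrl.move_gripper(.6)
a=pose(c0,y0,.02); ctrl.move_to(a+[0,0,.08],att(y0,1)); ctrl.movel(a,v=.15); show("behind")
ctrl.movel(pose(c0,y0,0.003),v=.06); show("near")
ctrl.movel(pose(c1,y1,0),att(y1,1),v=.05); show("pushed")
q=pose(c1,y1,.02); ctrl.movel(q,v=.1); ctrl.movel(q+[0,0,.1],v=.2)
look("pics/c4.png")
E
```

```text
behind 24.68 [0.595  0.1573 0.0103] F [ 0.6 -1.   0.6] w 0.6
near 25.11 [0.5912 0.1398 0.0093] F [-0.3  0.6 -0. ] w 0.6
pushed 28.93 [ 0.5555 -0.0393  0.009 ] F [ 0.1  0.1 -1.1] w 0.6
(array([553.4, -70.9]), array([ 45.8, 100.3]), -4.8) [362. 258.]
(array([ 545.5, -155.4]), array([104.3, 142.9]), -5.0) [402. 263.]
31.2167
```

View pics/c4.png

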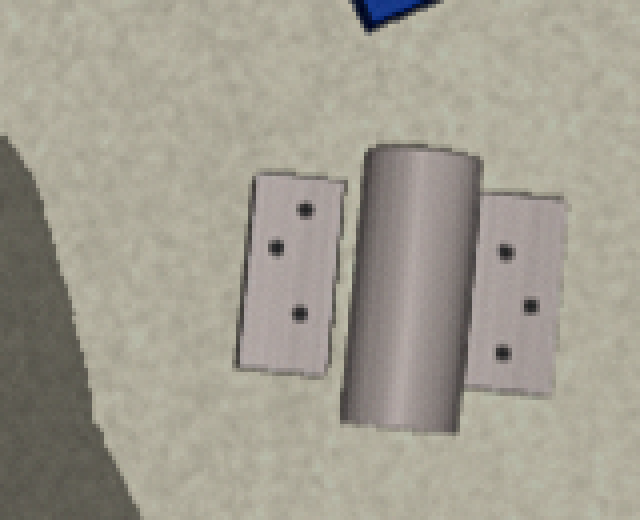

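The chock is parallel to the tube (−4.8° against −5.0°), with about 7–9 mm of gap (crop columns 338→353). I'll finish with a slow push, watching the force.

```bash
python3 - <<'E'
from look import *
OFF=.0225+.0125; y1=-4.9
c=np.array([.5534,-.0715])
def pose(g): return np.r_[c,.009]-n(y1)*(OFF-g)
ctrl.move_to(pose(-.02)+[0,0,.07],att(y1,1)); ctrl.movel(pose(-.02),v=.12); ctrl.movel(pose(-.003),v=.05)
ctrl.movel(pose(.0055),v=.03); show("start")
g=.0055
while g<.0105:
    g+=.0005; hit=ctrl.movel(pose(g),v=.01,until_force=4)
    f=show(f"{g:.4f} {hit}")["contact_force"]
    if hit or f@n(y1)<-4: break
ctrl.movel(pose(-.02),v=.1); ctrl.movel(pose(-.02)+[0,0,.1],v=.2)
look("pics/c5.png")
E
```

```text
start 34.07 [ 0.5559 -0.0423  0.009 ] F [-0.9  0.1 -0.3] w 0.6
0.0060 False 34.32 [ 0.5559 -0.0426  0.009 ] F [-0.   0.2  0.9] w 0.6
0.0065 False 34.57 [ 0.5558 -0.0429  0.009 ] F [-0.2  2.7  0.2] w 0.6
0.0070 False 34.82 [ 0.5558 -0.0436  0.009 ] F [ 0.8  2.1 -0.8] w 0.59
0.0075 False 35.07 [ 0.5558 -0.0441  0.009 ] F [0.3 2.3 1. ] w 0.6
0.0080 False 35.32 [ 0.5557 -0.0447  0.009 ] F [ 0.4  1.8 -0.1] w 0.6
0.0085 False 35.57 [ 0.5557 -0.0452  0.009 ] F [-0.5  2.6  0.8] w 0.6
0.0090 False 35.82 [ 0.5556 -0.0457  0.009 ] F [0.  2.7 0.4] w 0.59
0.0095 False 36.07 [ 0.5556 -0.0461  0.009 ] F [-0.4  1.1  0. ] w 0.6
0.0100 False 36.32 [ 0.5555 -0.0467  0.009 ] F [-0.6  2.5 -0.1] w 0.6
0.0105 False 36.57 [ 0.5555 -0.0471  0.009 ] F [ 0.7  0.9 -0.3] w 0.6
(array([ 547.3, -131.6]), array([152. , 142.2]), 85.0) [392. 262.]
38.9583
```

View pics/c5.png

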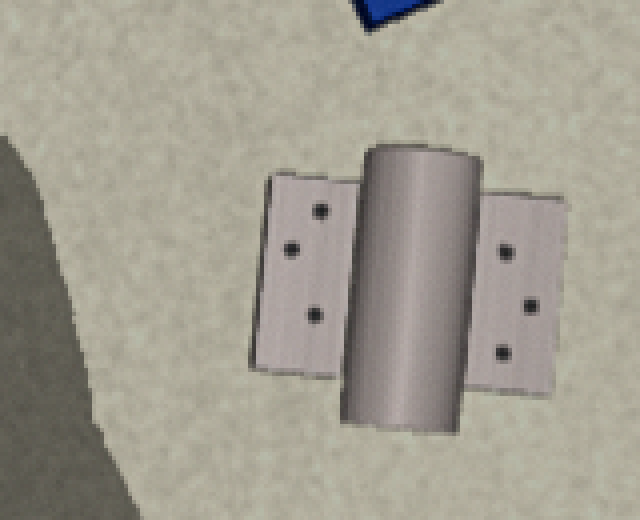

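The chock has moved 7.3 mm, with only sliding friction (about 2 N) felt. By width there is still roughly 1–2 mm of gap, so I'll push on in small steps until the force rises.

```bash
python3 - <<'E'
from look import *
OFF=.0225+.0125; y1=-4.9
c=np.array([.5534,-.0715])
def pose(g): return np.r_[c,.009]-n(y1)*(OFF-g)
def F():
    f=[]
    for _ in range(5): ctrl.hold(.02); f.append(ctrl.get_state()["contact_force"])
    return -np.mean(f,0)@n(y1)
ctrl.move_to(pose(-.02)+[0,0,.07],att(y1,1)); ctrl.movel(pose(-.02),v=.12); f0=F(); ctrl.movel(pose(.009),v=.05)
g=.0095; L=[]
while g<.0145:
    g+=.0004; ctrl.movel(pose(g),v=.01); f=F()-f0; L.append((round(g*1000,1),round(f,1),round(ctrl.get_state()["tool_pos"][1],4)))
    if f>4: break
print(L)
ctrl.movel(pose(-.02),v=.1); ctrl.movel(pose(-.02)+[0,0,.1],v=.2)
look("pics/c6.png")
E
```

```text
[(9.9, np.float64(-0.2), np.float64(-0.0463)), (10.3, np.float64(0.1), np.float64(-0.0469)), (10.7, np.float64(1.3), np.float64(-0.0472)), (11.1, np.float64(2.5), np.float64(-0.0476)), (11.5, np.float64(2.1), np.float64(-0.0481)), (11.9, np.float64(1.7), np.float64(-0.0485)), (12.3, np.float64(4.5), np.float64(-0.0487))]
(array([ 547.5, -132.3]), array([150.8, 142.6]), 85.3) [392. 262.]
46.4417
```

View pics/c6.png

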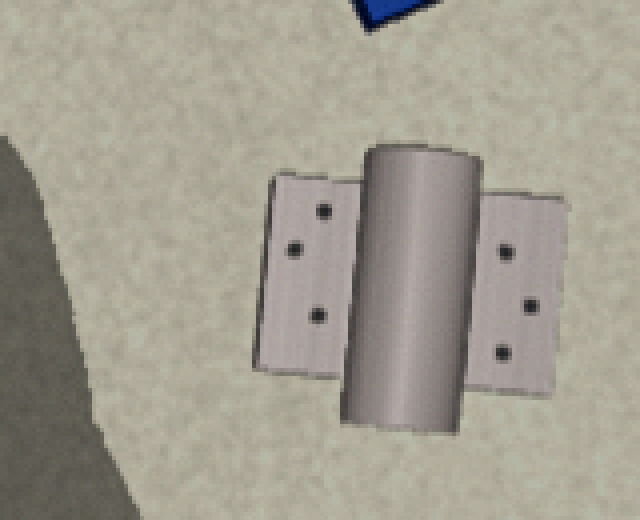

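The force jumped from 2 to 4.5 N, so the chain is closed: a tube free of the stop would have rolled. Stop and tube are unmoved in the crop (stop holes still at (506,252), (530,306), (503,353)), and the total width is 150.8 mm for a nominal 150. The robot is clear, so I'm handing in.

```bash
python3 -c "
from h import *
show(); print(ctrl.finish_job())"
```

```text
46.44 [0.4504 0.2192 0.2492] F [-0.3  0.2  0.1] w 0.6
the job is handed in; nothing more can be done
None
```

I rolled the tube to the stop block, which did not visibly move, and pushed the other block up snug and square behind it; I handed the job in at 46.4 s with the robot clear (verdict not shown).

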